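# Dial the parts organiser to the bearing ring

## Robot

A 6-joint arm with a two-finger parallel gripper is mounted at the origin on the work surface. World frame = base frame: x ahead of the robot, y to its left, z up, the work surface at z = 0. Lengths are in mm, angles in rad, forces in N, time in s.
With the tool pointing down it reaches from about 350 to 775 mm from the base axis. Payload 7.3 kg.
Tool frame: the origin (TCP) lies midway between the tips of the shut fingers; the grasp point (between the pads) lies 19 mm behind it; x points along the fingers, y is the direction in which the jaws open and shut, and the axes are right-handed (so a half turn about x gives the same grasp; the last joint's range is limited). The gripper opens to 92 mm and grips with 3 to 60 N. Pads are 19 mm wide; open, the fingers measure 130 mm over their backs; the gripper's body (75 mm by 190 mm) begins 47 mm behind the grasp point.
Start: joints at [1.175, 0.342, 1.524, -0, 1.275, -0.146], TCP at [129.769, 508.729, 226.741] pointing down, gripper open.
Joint ranges: [-2.53, 2.53], [-0.77, 2.02], [0.04, 2.7], [-1, 4.14], [0.28, 2.66], [-3.11, 3.11]. Speed limits (rad/s): [2.57, 2.57, 3.14, 3.14, 3.14, 3.14].

## Interface

Orientations are given as [roll, pitch, yaw] about the fixed x, y, z axes, in that order (R = Rz(yaw) Ry(pitch) Rx(roll)).
In Python, from plant import bot gives the robot as it stands. The module is installed in compiled form; this text tells all that it offers.
- The arm moves only by the shell command python3 -m handwheel 'ROWS' [OPENING]. ROWS is JSON, a list that holds one entry, the list of rows, each a list of 4 numbers: the shift along the tool's x, y, z in cm, then the turn about the tool's x in rad. A call has 1 to 8 rows; each row shifts and turns the commanded pose from where the row before left it, along the tool's axes as they then stand; what a row does not reach is not made up. A row lasts 1/12 s, in which the tool goes at most 41.7 mm and 7.16 degrees, less where a joint would pass 70% of its speed; a pose out of reach is approached as far as the arm can. A call is refused whole if a number of a shift passes 4.17 or a number of a turn 0.125, either way. A call with a gripper value outside its range is refused whole. OPENING is the opening, from 0 (shut) to 1 (fully open), set as the call begins (- or left out, the last holds). The fingers move at their own pace and stop on an object; the grip force is fixed at half the most. Time passes only in rows, so rows that do not move let the fingers close. It gives the time, the measured TCP pose, the force and the opening at its end, in the units of the state.
- bot.get_obs(): the state, without advancing time (a new reading comes with each control period).
- bot.capture(name): name is "scene" or "top"; returns (picture, depth): 480x640x3 uint8, red, green, blue; 480x640 float32, mm along the optical axis (not along the pixel's ray), 0 where there is no reading.
- bot.camera_model(name): a dict with "fx", "fy", "cx", "cy" (pixels), "dist_coeffs" ([k1, k2, p1, p2, k3] as OpenCV has them; the pictures are not rectified), "position" and "rotation" of the camera in the world. Camera axes: x right, y down, z forward; pixel columns grow to the right and rows downward; lengths in mm; the calibration is good to about 2 mm. A picture is of the moment at which its call begins. camera_model takes no time and is no camera call.
- bot.close_job(): hands the job in, once; it reports no verdict.
Trained networks look in the newest picture that a camera, given by its name, has taken for a name from the list of things; names that differ only in an ending like _2 or _b are one class to them, and where a whole thing is asked for, a point or a joint stands for the part that bears it (a point fixed in the world has none). Each returns a list of dicts, best first, with "conf" (0 to 1); they miss things now and then, are a little off and sometimes report something else, mostly with a low value. They report only what shows in the picture. A call takes as long as a camera call. They do not tell look-alikes from the thing itself.
- bot.find_in(camera, label): "bbox" ([left, top, width, height] in pixels, round what is visible of it).
- bot.spot_point(camera, label): "point" ([column, row] in pixels: a listed point, or the origin of a listed thing).
The state is a dict: "time": time; "joint_positions": joint angles; "dq": joint speeds; "tau": joint torques, N m; "tool_pos": TCP position; "tcp_rot": TCP orientation; "contact_force": force on the tool from outside, world axes, zero at the start; "moment": the same for the moment, N m; "grip_width": finger opening in mm.
Only numpy, scipy, OpenCV 4.12 (cv2) and the standard library are available. Lean on these libraries where they do the work, as an engineer would, in place of code of your own. Each camera call takes 0.05 s, during which the arm holds its last target.

## Task

On the repair bench stands a round parts organiser with a clear turning lid. Turn the lid by its bar grip until the framed opening is centred over the compartment that holds the bearing ring, then let go and leave the ring lying in its compartment.

Things in the scene. Friction and masses are not known exactly. Their poses are not given: they have to be found in the camera images.
- organiser: Round grey drum, 192 mm across, 30 mm high, fixed, on a 3 mm mat. Origin: centre of its underside, z up. Ten sector compartments of 36 degrees centred 65 mm from the axis. The one at its own +x is a solid block, where the lid opening starts (within 9 degrees); those at +-36 and +-72 degrees hold ring, square plate, lying pin and solid brass slug, in varying order; the rest are empty.
- lid: Clear 192 mm disc turning on the organiser's axis, 175 degrees each way from the block; friction 0.06 N m, no spring. Origin: on the axis, at its underside, 31 mm above the organiser's; z up, +x towards the opening. In its centre a black bar grip, 52 mm long along x, 14 mm thick along y, from 5 to 36 mm above the origin; all else is under 8 mm. It needs a turn of 25 to 85 degrees, either way.
- lid_opening (a point): Middle of the lid's only opening, at the lid's upper face (4 mm above its underside), 65 mm from the axis along the lid's +x. The opening is a sector 30 degrees wide, about 33 mm across at its middle and 60 mm long radially, edged by a raised aluminium frame.
- bearing: Steel bearing ring, 30 mm outside and 18 mm inside diameter, 11 mm high, lying loose and flat in one of the four filled compartments, about 65 mm from the organiser's axis, seen through the clear lid; the only ring in the organiser. Origin: centre of its underside, z up.
Mind the look-alikes: they are no part of the job. Of the things that look like the organiser, the larger one is meant.

How it is judged:
By the outcome, as a careful person would: the job done as asked, in the order asked, and still so for the second after the job is handed in, with the robot touching nothing.
It also fails if it takes over 40 s, if anything falls off the work surface, if the arm or the gripper's body presses on something with over 40 N, if the wrist force passes 120 N, or if a joint passes its speed limit or range.

## Working session

There is one attempt and no reset: what is moved stays moved. The work goes in short steps, Python scripts to look and compute and a shell command to move; the robot and the scene stay as the last step left them, time stands still between calls to the robot, and variables do not carry over. Pictures are saved under pics/ and viewed, and the job is handed in when it is done.

```bash
mkdir -p pics
cat > h.py <<'E'
import numpy as np,cv2
from plant import bot
def cam(n):
    m=bot.camera_model(n);K=np.array([[m['fx'],0,m['cx']],[0,m['fy'],m['cy']],[0,0,1]]);return K,np.array(m['dist_coeffs'],float),np.array(m['position'],float),np.array(m['rotation'],float)
def rot(R):
    if R.shape==(3,3):return R
    from scipy.spatial.transform import Rotation as S
    return S.from_euler('xyz',R).as_matrix()
def onplane(n,pts,z):
    K,d,p,R=cam(n);R=rot(R)
    u=cv2.undistortPoints(np.array(pts,float).reshape(-1,1,2),K,d).reshape(-1,2)
    r=np.c_[u,np.ones(len(u))]@R.T
    return p+r*((z-p[2])/r[:,2])[:,None]
def proj(n,P):
    K,d,p,R=cam(n);R=rot(R)
    P=np.array(P,float).reshape(-1,3);r=cv2.Rodrigues(R.T)[0]
    return cv2.projectPoints(P,r,-R.T@p,K,d)[0].reshape(-1,2)
E
python3 - <<'E'
from h import *
for n in('top','scene'):
    im,d=bot.capture(n);cv2.imwrite(f'pics/{n}0.png',im[:,:,::-1]);np.save(f'{n}0.npy',d)
    print(bot.camera_model(n))
    for l in('organiser','lid','bearing'):print(n,l,bot.find_in(n,l))
    for l in('organiser','lid','lid_opening','bearing'):print(n,l,bot.spot_point(n,l))
print(bot.get_obs())
E
```

```text
{'fx': 485.191766141033, 'fy': 485.191766141033, 'cx': 319.84272810405355, 'cy': 242.5657463924115, 'dist_coeffs': array([-0.01212898,  0.        ,  0.        ,  0.        ,  0.        ]), 'position': array([ 344.99824402, -197.88712052, 1177.77085503]), 'rotation': array([-3.03571979,  0.00660496, -1.59734698])}
top organiser [{'bbox': [240.1, 166.3, 81.7, 81.4], 'conf': 0.73}, {'bbox': [443.4, 285.3, 57.9, 54.9], 'conf': 0.67}]
top lid [{'bbox': [244.4, 165.6, 76.1, 81.3], 'conf': 0.81}, {'bbox': [443.8, 281.3, 60.7, 56.9], 'conf': 0.66}]
top bearing []
top organiser [{'point': [282.6, 210.5], 'conf': 0.94}, {'point': [470.2, 313.0], 'conf': 0.92}]
top lid [{'point': [281.4, 206.6], 'conf': 0.9}, {'point': [470.5, 310.5], 'conf': 0.57}]
top lid_opening [{'point': [264.4, 189.3], 'conf': 0.7}, {'point': [466.8, 291.2], 'conf': 0.6}]
top bearing []
{'fx': 579.7519563251292, 'fy': 579.7519563251292, 'cx': 324.05141134548126, 'cy': 238.0369918118495, 'dist_coeffs': array([-0.03681092,  0.        ,  0.        ,  0.        ,  0.        ]), 'position': array([ 814.29788578, -697.39224872,
[... 566 characters left out ...]
'conf': 0.56}]
scene bearing []
{'time': 0.8, 'joint_positions': array([ 1.17499425e+00,  3.42003243e-01,  1.52407259e+00,  6.85487794e-06,
        1.27540650e+00, -1.45998051e-01]), 'dq': array([1.57509318e-03, 9.35143124e-04, 5.96802172e-04, 4.18407602e-04,
       8.90518589e-05, 2.10899331e-03]), 'tau': array([ 1.94859382e-05, -4.31084776e+01, -2.44476378e+01,  7.19701988e-02,
        4.83473763e-02, -5.47347639e-06]), 'tool_pos': array([129.7744952 , 508.7387591 , 226.74840626]), 'tcp_rot': array([1.48417699, 1.57068581, 1.23437097]), 'contact_force': array([-0.22991183,  0.26257034,  0.64973357]), 'moment': array([-0.01733127, -0.01274556, -0.00658447]), 'grip_width': 91.99975974282044}
```

Run:
```python
from h import *
a=cv2.imread('pics/top0.png');b=cv2.imread('pics/scene0.png')
c=cv2.resize(a[155:260,230:335],(600,600),interpolation=3);cv2.imwrite('pics/topc.png',c)
c=cv2.resize(b[190:300,328:438],(600,600),interpolation=3);cv2.imwrite('pics/scenec.png',c)
for z in (3,34):
  print(onplane('top',[[282.6,210.5],[281.4,206.6],[264.4,189.3]],z),onplane('scene',[[383.4,251.4],[382.5,242.],[414.8,241.8]],z))
```

```text
[[ 551.59203638 -104.19374033    3.        ]
 [ 561.37415295 -101.42333666    3.        ]
 [ 605.79659235  -60.259422      3.        ]] [[551.78860497 -99.01191929   3.        ]
 [538.41767249 -79.62105997   3.        ]
 [596.01966307 -42.31485441   3.        ]]
[[ 546.14041359 -106.66613295   34.        ]
 [ 555.66439844 -103.96883503   34.        ]
 [ 598.91461297  -63.8911589    34.        ]] [[ 559.63129404 -116.88904292   34.        ]
 [ 546.65982959  -98.07750209   34.        ]
 [ 602.54091149  -61.88585129   34.        ]]
```

View pics/topc.png

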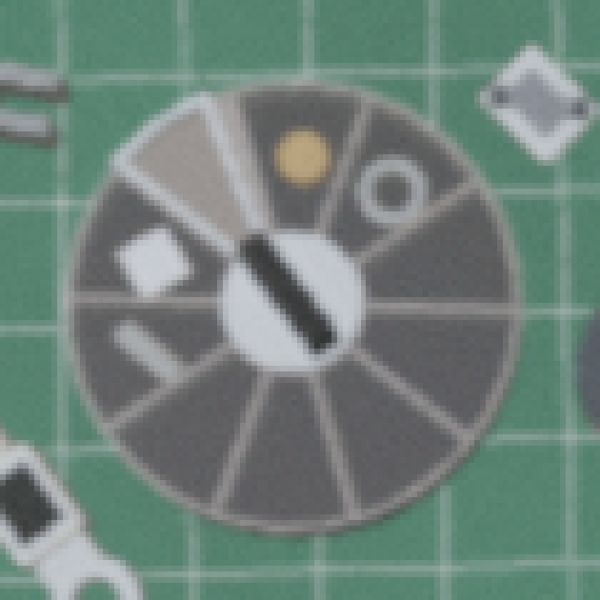

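View pics/scenec.png

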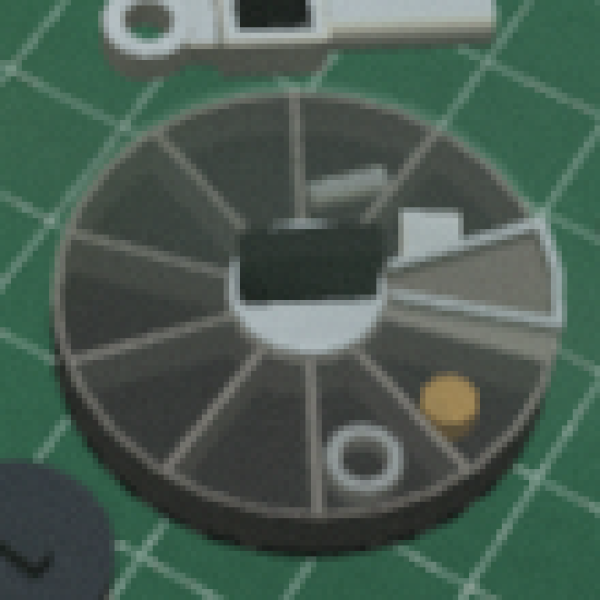

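View pics/top0.png

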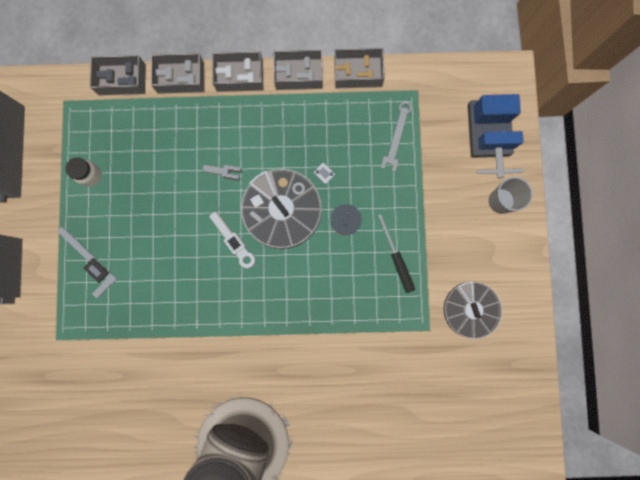

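The top crop shows the organiser centred near px (281,207). The opening is at the upper left, over the block. Going clockwise from it are the slug at crop (303,158), the ring at (393,190), then empty compartments. The plate and pin are on the other side. The ring is therefore about 72° from the block, clockwise in the picture.

```bash
cat > fit.py <<'E'
from h import *
from scipy.optimize import least_squares
full=lambda p:np.array(p,float)*105/600+[229.6,154.6]
if __name__=='__main__':
    w=[(366,100),(482,183),(518,307),(467,437),(355,517),(216,513),(105,430),(72,299)]
    P=onplane('top',full(w),32)[:,:2]
    def f(x):
        d=P-x[:2];r=np.hypot(*d.T);a=np.arctan2(d[:,1],d[:,0])
        e=(a-x[2])%(np.pi/5)-np.pi/10
        return np.r_[r-95,e*95]
    for z in [0]:
        s=least_squares(f,[550,-103,np.radians(38)]);print(s.x[:2],np.degrees(s.x[2]),s.fun.round(1))
    c=s.x[:2]
    ang=lambda p,z:[(round(np.hypot(*(q-c)),1),round(np.degrees(np.arctan2(*(q-c)[::-1])),1)) for q in onplane('top',full(p),z)[:,:2]]
    print('wall',ang(w,32))
    print('ring',ang([(393,190)],17),'slug',ang([(303,158)],17))
    print('frame',ang([(212,97),(117,160),(262,228),(235,250)],39))
    g=onplane('top',full([(252,243),(325,345)]),70);print('grip',g,g.mean(0),np.degrees(np.arctan2(*(g[0]-g[1])[1::-1])))
    d=np.load('top0.npy');print(d[195:222:3,270:294:3])
E
python3 fit.py
```

```text
[ 553.3468352  -102.34799207] 32.903033052895296 [-2.8 -0.5 -0.5 -2.6 -1.2 -1.5 -0.6 -2.3  0.7 -2.5  1.  -0.1  0.2  0.2
 -0.   0.5]
wall [(np.float64(92.2), np.float64(-20.7)), (np.float64(94.5), np.float64(-58.6)), (np.float64(94.5), np.float64(-92.5)), (np.float64(92.4), np.float64(-129.2)), (np.float64(93.8), np.float64(-165.0)), (np.float64(93.5), np.float64(159.0)), (np.float64(94.4), np.float64(122.9)), (np.float64(92.7), np.float64(87.2))]
ring [(np.float64(66.0), np.float64(-40.0))] slug [(np.float64(65.7), np.float64(-3.7))]
frame [(np.float64(93.2), np.float64(19.9)), (np.float64(94.8), np.float64(49.4)), (np.float64(33.2), np.float64(20.6)), (np.float64(31.9), np.float64(46.3))]
grip [[ 571.82588053  -89.44780183   70.        ]
 [ 529.0855628  -118.30427289   70.        ]] [ 550.45572167 -103.87603736   70.        ] 34.025572009258326
[[1164.2249 1160.8536 1158.3682 1161.9988 1157.6787 1160.3003 1156.9282
  1158.5333]
 [1154.7455 1125.0637 1126.9662 1157.7749 1153.788  1155.8694 1153.6619
  1156.6448]
 [1158.7844 1124.9825 1123.0768 1125.7592 1157.9227 1155.5687 1157.2646
  1153.8138]
 [1153.4165 1158.0781 1122.5063 1121.113  1124.2653 1157.2446 1152.3157
  1159.0264]
 [1154.555  1154.7192 1154.0248 1125.9564 1123.932  1155.2954 1156.0168
  1153.2024]
 [   0.     1153.3413 1157.1885 1136.8843 1121.0436 1124.7434    0.
  1156.3702]
 [1154.9458 1151.8682 1158.1631 1153.7169 1124.0652 1120.1497 1135.693
  1150.7596]
 [1152.5016 1152.0543 1149.1154 1153.4413 1151.1719 1142.6246 1157.9564
  1152.1401]
 [1153.8403 1152.2634 1154.8223 1151.4016 1151.8911 1153.7069 1152.2732
  1152.9064]]
```

```bash
cat > go.py <<'E'
import sys
from h import *
from scipy.spatial.transform import Rotation as S
o=bot.get_obs();R=S.from_euler('xyz',o['tcp_rot']).as_matrix();p=o['tool_pos']
yw=np.degrees(np.arctan2(R[1,1],R[0,1]))
t=np.array(eval(sys.argv[1]),float)
print('t',o['time'],'pos',p.round(1),'x',R[:,0].round(3),'ydir',yw.round(2),'w',o['grip_width'],'F',o['contact_force'].round(1),'q',o['joint_positions'].round(2))
print('tool shift cm now',(R.T@(t-p)/10).round(2))
a=float(sys.argv[2])  # desired ydir mod 180
d=-((a-yw+90)%180-90);print('turn about x rad',np.radians(d).round(3))
E
python3 go.py '[552,-103,226.7]' -55.7
python3 - <<'E'
from h import *
K,d,p,R=cam('scene');
u=lambda q:np.array(q,float)*110/600+[327.6,189.6]
# grip top corners (far edge / near edge), z=70
print(onplane('scene',u([(240,225),(386,222),(240,302),(386,298)]),70))
w=[(296,93),(432,135),(62,236),(78,358),(170,470),(318,514),(464,470),(160,135)]
P=onplane('scene',u(w),33)[:,:2]
from scipy.optimize import least_squares
def f(x):
    D=P-x[:2];r=np.hypot(*D.T);a=np.arctan2(D[:,1],D[:,0]);return np.r_[r-95,((a-x[2])%(np.pi/5)-np.pi/10)*95]
s=least_squares(f,[552,-103,np.radians(33)]);print(s.x[:2],np.degrees(s.x[2]),s.fun.round(1))
c=s.x[:2]
for n,q,z in(('frame',[(545,215),(560,325),(388,268),(388,292)],39),('ring',[(365,458)],15)):
  D=onplane('scene',u(q),z)[:,:2]-c;print(n,np.degrees(np.arctan2(D[:,1],D[:,0])),np.hypot(*D.T))
E
```

```text
t 0.8 pos [129.8 508.7 226.7] x [ 0.  0. -1.] ydir 75.69 w 91.99975974282044 F [-0.2  0.3  0.6] q [ 1.17  0.34  1.52  0.    1.28 -0.15]
tool shift cm now [ -0.   -48.84  56.04]
turn about x rad -0.848
[[ 524.35843868 -108.1206587    70.        ]
 [ 569.13645873  -78.02020257   70.        ]
 [ 541.52477309 -137.18454624   70.        ]
 [ 585.3853652  -107.18338855   70.        ]]
[551.020333   -99.83908758] 32.7938753258708 [-0.1 -4.   1.4 -4.1 -2.5 -1.3 -2.3 -2.9 -0.5  1.2  2.2 -1.   0.8 -0.7
 -1.3 -0.7]
frame [52.13940238 22.28894296 48.24913011 28.37668266] [97.51012168 94.64586203 31.73708693 29.98499745]
ring [-39.01269918] [63.43386586]
```

```bash
M='python3 -m handwheel'
python3 -m handwheel '[[[0,-1.4,1.6,0],[0,-2.2,2.5,0],[0,-2.2,2.5,0],[0,-2.2,2.5,0],[0,-2.2,2.5,0],[0,-2.2,2.5,0],[0,-2.2,2.5,0],[0,-2.2,2.5,0]]]' 1
python3 go.py '[552,-102,226.7]' -55.5
```

```text
time: 1.47
tool_pos: [273.9, 297.4, 226.9]
tcp_rot: [0.895, 1.57, 0.645]
contact_force: [0.2, -0.3, 0.2]
grip_width: 91.6
t 1.4667 pos [273.9 297.4 226.9] x [ 0.001  0.    -1.   ] ydir 75.71 w 91.56054296033784 F [ 0.2 -0.3  0.2] q [ 0.64  0.12  1.82  0.    1.2  -0.68]
tool shift cm now [ 2.000e-02 -3.184e+01  3.681e+01]
turn about x rad -0.852
```

```bash
python3 -m handwheel '[[[0,-2.4,2.75,0],[0,-2.4,2.75,0],[0,-2.4,2.75,0],[0,-2.4,2.75,0],[0,-2.4,2.75,0],[0,-2.4,2.75,0],[0,-2.4,2.75,0],[0,-2.4,2.75,0]]]'
python3 -m handwheel '[[[0,-2.4,2.75,0],[0,-2.4,2.75,0],[0,-2.4,2.75,0],[0,-2.4,2.75,0],[0,-2,2.3,0],[0,-1.0,1.2,0],[0,0,0,0],[0,0,0,0]]]'
python3 -m handwheel '[[[0,0,0,-0.12],[0,0,0,-0.12],[0,0,0,-0.12],[0,0,0,-0.12],[0,0,0,-0.12],[0,0,0,-0.12],[0,0,0,-0.12],[0,0,0,-0.01]]]'
python3 -m handwheel '[[[0,0,0,0],[0,0,0,0]]]'
python3 go.py '[552,-102,226.7]' -55.5
```

```text
time: 2.13
tool_pos: [439.8, 56.5, 226.9]
tcp_rot: [0.455, 1.57, 0.205]
contact_force: [0.4, -0.3, -0.6]
grip_width: 91.5
time: 2.8
tool_pos: [548.2, -100.0, 226.1]
tcp_rot: [2.777, 1.57, 2.526]
contact_force: [0.3, 0.6, -0.4]
grip_width: 91.7
time: 3.47
tool_pos: [547.7, -98.1, 227.1]
tcp_rot: [0.941, 1.57, 1.547]
contact_force: [-0.5, -0.5, 0.3]
grip_width: 91.9
time: 3.63
tool_pos: [548.1, -98.8, 226.9]
tcp_rot: [0.497, 1.571, 1.095]
contact_force: [0.3, 0.8, 0.5]
grip_width: 92.1
t 3.6333 pos [548.1 -98.8 226.9] x [ 0.  0. -1.] ydir 124.25 w 92.0738117840222 F [0.3 0.8 0.5] q [-0.32  0.4   1.43  0.    1.31 -2.48]
tool shift cm now [ 0.02 -0.48  0.15]
turn about x rad -0.004
```

```bash
python3 -m handwheel '[[[2,-0.24,0.08,0],[3,-0.24,0.07,0],[3,0,0,0],[3,0,0,0],[3,0,0,0],[2,0,0,0],[1.5,0,0,0],[0.4,0,0,0]]]' 
python3 -m handwheel '[[[0,0,0,0],[0,0,0,0]]]'
python3 go.py '[552,-102,47]' -55.5
python3 - <<'E'
from h import *
im,d=bot.capture('scene');cv2.imwrite('pics/s1.png',cv2.resize(im[180:300,318:438,::-1],(600,600),interpolation=3))
E
```

```text
time: 4.3
tool_pos: [550.6, -101.9, 45.1]
tcp_rot: [2.188, 1.566, 2.786]
contact_force: [-1.1, -1.2, -0.6]
grip_width: 91.9
time: 4.47
tool_pos: [552.8, -102.8, 48.5]
tcp_rot: [-0.82, 1.57, -0.221]
contact_force: [1.2, -0.6, -0.1]
grip_width: 91.7
t 4.4667 pos [ 552.8 -102.8   48.5] x [ 0.001 -0.    -1.   ] ydir 124.34 w 91.73018602552858 F [ 1.2 -0.6 -0.1] q [-0.32  0.61  1.64  0.    0.9  -2.49]
tool shift cm now [ 0.15  0.11 -0.03]
turn about x rad -0.003
```

View pics/s1.png

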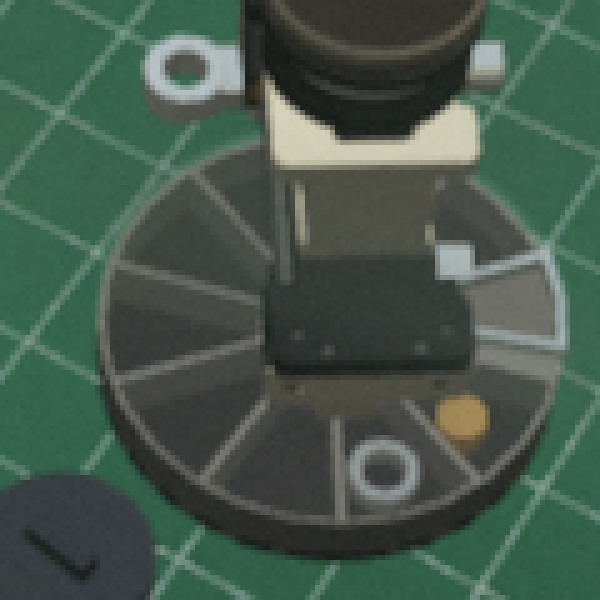

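The scene crop shows the gripper straddling the grip. The opening is at crop (520,300) and the ring is visible at (383,470). I'll close slowly and watch the force.

```bash
python3 -m handwheel '[[[0,0,0,0],[0,0,0,0],[0,0,0,0],[0,0,0,0],[0,0,0,0],[0,0,0,0],[0,0,0,0],[0,0,0,0]]]' 0
python3 -m handwheel '[[[0,0,0,0],[0,0,0,0],[0,0,0,0],[0,0,0,0]]]'
python3 go.py '[552,-102,47]' -55.5
```

```text
time: 5.18
tool_pos: [552.3, -102.8, 47.7]
tcp_rot: [1.707, 1.571, 2.308]
contact_force: [-0.4, -0.3, -0.7]
grip_width: 43.2
time: 5.52
tool_pos: [552.3, -102.7, 47.7]
tcp_rot: [1.365, 1.571, 1.965]
contact_force: [-1.3, 2.1, 1.3]
grip_width: 16.5
t 5.5167 pos [ 552.3 -102.7   47.7] x [-0.  0. -1.] ydir 124.39 w 16.47718732269892 F [-1.3  2.1  1.3] q [-0.32  0.61  1.64  0.    0.9  -2.49]
tool shift cm now [0.07 0.07 0.02]
turn about x rad -0.002
```

```bash
python3 -m handwheel '[[[0,0,0,0],[0,0,0,0],[0,0,0,0],[0,0,0,0],[0,0,0,0],[0,0,0,0]]]'
python3 go.py '[552,-102,47]' -55.5
```

```text
time: 6.02
tool_pos: [551.7, -101.8, 47.6]
tcp_rot: [1.724, 1.569, 2.324]
contact_force: [-2.2, 4.4, 2.5]
grip_width: 13.9
t 6.0167 pos [ 551.7 -101.8   47.6] x [-0.001  0.002 -1.   ] ydir 124.38 w 13.897399479587937 F [-2.2  4.4  2.5] q [-0.32  0.61  1.64  0.    0.9  -2.49]
tool shift cm now [ 0.06 -0.04  0.01]
turn about x rad -0.002
```

```bash
python3 -m handwheel '[[[0,0.1,0,0],[0,0,0,0.04],[0,0,0,0.08],[0,0,0,0.08],[0,0,0,0.08],[0,0,0,0.08],[0,0,0,0.08],[0,0,0,0.04]]]'
python3 -m handwheel '[[[0,0,0,0],[0,0,0,0]]]'
python3 go.py '[552,-102,47]' 50.9
python3 - <<'E'
from h import *
im,d=bot.capture('scene');cv2.imwrite('pics/s2.png',cv2.resize(im[180:300,318:438,::-1],(600,600),interpolation=3))
E
```

```text
time: 6.68
tool_pos: [551.6, -101.6, 47.6]
tcp_rot: [2.047, 1.57, 2.164]
contact_force: [0.3, 3.7, 1.5]
grip_width: 14.1
time: 6.85
tool_pos: [551.7, -101.6, 47.6]
tcp_rot: [1.805, 1.57, 1.926]
contact_force: [-1.4, 3.0, 0.4]
grip_width: 13.9
t 6.85 pos [ 551.7 -101.6   47.6] x [-0.  0. -1.] ydir 96.96 w 13.853324407440759 F [-1.4  3.   0.4] q [-0.32  0.61  1.64  0.    0.9  -2.01]
tool shift cm now [ 0.06 -0.04  0.03]
turn about x rad 0.804
```

View pics/s2.png

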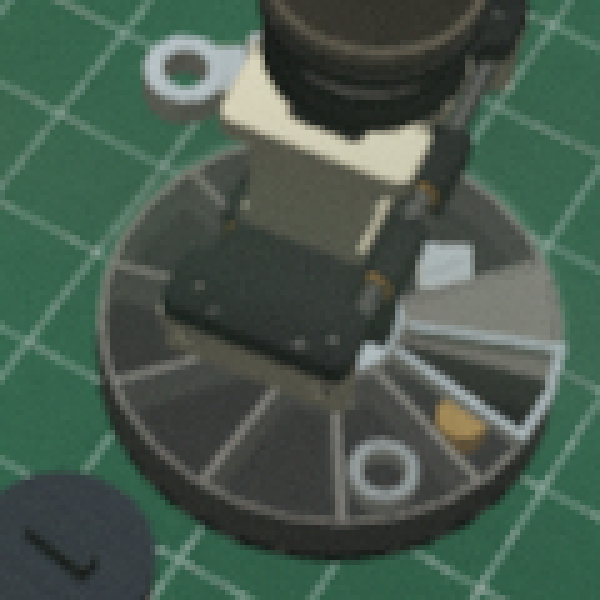

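The lid turns with the gripper. The frame has moved to about crop (490,385), at the slug's edge, as expected. About 0.80 rad is left.

```bash
python3 -m handwheel '[[[0,0,0,0.05],[0,0,0,0.09],[0,0,0,0.09],[0,0,0,0.09],[0,0,0,0.09],[0,0,0,0.09],[0,0,0,0.09],[0,0,0,0.09]]]'
python3 -m handwheel '[[[0,0,0,0.08],[0,0,0,0.04],[0,0,0,0],[0,0,0,0],[0,0,0,0]]]'
python3 go.py '[552,-102,47]' 50.9
python3 - <<'E'
from h import *
for n,(r,c) in(('scene',(180,318)),('top',(150,225))):
    im,d=bot.capture(n);cv2.imwrite(f'pics/{n}3.png',cv2.resize(im[r:r+120,c:c+120,::-1],(600,600),interpolation=3))
    print(n,bot.spot_point(n,'lid_opening'))
E
```

```text
time: 7.57
tool_pos: [551.7, -101.4, 47.6]
tcp_rot: [2.333, 1.57, 1.77]
contact_force: [-0.9, 4.9, 0.4]
grip_width: 14.0
time: 7.98
tool_pos: [551.7, -101.4, 47.6]
tcp_rot: [2.372, 1.57, 1.694]
contact_force: [-0.5, 5.3, 1.2]
grip_width: 13.6
t 7.9833 pos [ 551.7 -101.4   47.6] x [-0.     0.001 -1.   ] ydir 51.19 w 13.5543140022196 F [-0.5  5.3  1.2] q [-0.32  0.61  1.64  0.    0.9  -1.21]
tool shift cm now [ 0.06 -0.02  0.06]
turn about x rad 0.005
scene [{'point': [394.0, 268.3], 'conf': 0.76}, {'point': [166.5, 362.7], 'conf': 0.71}]
top [{'point': [467.0, 291.5], 'conf': 0.63}, {'point': [296.1, 188.4], 'conf': 0.62}]
```

View pics/scene3.png

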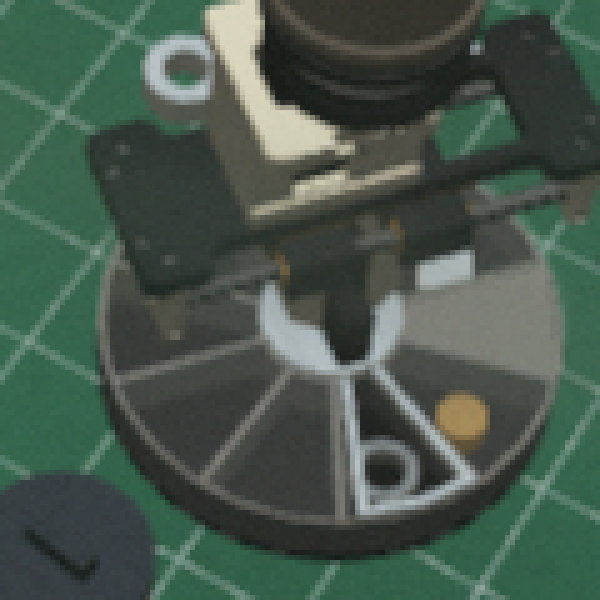

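View pics/top3.png

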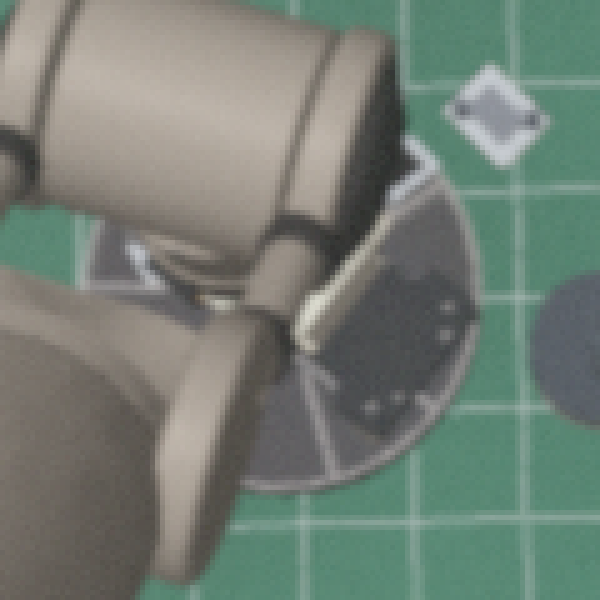

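Run:
```python
from h import *
c=np.array([551.8,-101.6])
u=lambda q:np.array(q,float)*120/600+[317.6,179.6]
# offset between scene calib & centre: use scene-fit centre
cs=np.array([551.0,-99.8])
for n,q,z in(('frame outer corners',[(475,475),(362,515)],39),('frame inner',[(385,372),(352,378)],39),('walls',[(342,520),(205,478),(112,382)],33),('ring',[(385,468)],15)):
  for cc in(c,cs):
    D=onplane('scene',u(q),z)[:,:2]-cc;print(n,np.degrees(np.arctan2(D[:,1],D[:,0])).round(1),np.hypot(*D.T).round(1))
for cc in (c,):
  a=np.radians([32.9+18-36*k for k in range(10)]);
  print(((proj('scene',[[cc[0]+95*np.cos(t),cc[1]+95*np.sin(t),33] for t in a])-[317.6,179.6])*5).round())
```

```text
frame outer corners [-21.9 -52.8] [91.4 92.7]
frame outer corners [-22.7 -53. ] [92.8 94.6]
frame inner [-20.  -44.4] [33.3 30. ]
frame inner [-22.3 -45.7] [34.7 31.9]
walls [ -57.3  -93.9 -130.5] [91.3 89.9 94.3]
walls [ -57.5  -93.3 -129.5] [93.3 91.6 95.2]
ring [-37.7] [61.]
ring [-38.6] [62.7]
[[544. 264.]
 [557. 385.]
 [482. 487.]
 [343. 528.]
 [200. 489.]
 [112. 387.]
 [111. 267.]
 [190. 174.]
 [319. 139.]
 [453. 172.]]
```

```bash
python3 -m handwheel '[[[0,0,0,0],[0,0,0,0],[0,0,0,0],[0,0,0,0],[0,0,0,0],[0,0,0,0],[0,0,0,0],[0,0,0,0]]]' 0.7
python3 -m handwheel '[[[0,0,0,0],[-1,0,0,0],[-2,0,0,0],[-3,0,0,0],[-3,0,0,0],[-3,0,0,0],[-3,0,0,0],[-2,0,0,0]]]'
python3 go.py '[551.7,-101.4,47]' 50.9
```

```text
time: 8.85
tool_pos: [551.8, -102.0, 47.7]
tcp_rot: [0.637, 1.571, -0.042]
contact_force: [-0.1, -0.6, 0.0]
grip_width: 61.6
time: 9.52
tool_pos: [552.4, -102.1, 221.8]
tcp_rot: [0.378, 1.566, -0.302]
contact_force: [0.5, -0.8, 0.5]
grip_width: 64.3
t 9.5167 pos [ 552.4 -102.1  221.8] x [ 0.004 -0.001 -1.   ] ydir 51.06 w 64.3209416206229 F [ 0.5 -0.8  0.5] q [-0.32  0.41  1.43  0.    1.29 -1.21]
tool shift cm now [17.48 -0.02 -0.17]
turn about x rad 0.003
```

```bash
python3 -m handwheel '[[[0,1.5,-1.5,0],[0,2.6,-2.6,0],[0,2.6,-2.6,0],[0,2.6,-2.6,0],[0,2.6,-2.6,0],[0,2.6,-2.6,0],[0,2.6,-2.6,0],[0,1.5,-1.5,0]]]'
python3 - <<'E'
from h import *
for n,(r,c) in(('scene',(190,328)),('top',(155,230))):
    im,d=bot.capture(n);s=105 if n=='top' else 110
    cv2.imwrite(f'pics/{n}4full.png',im[:,:,::-1]);cv2.imwrite(f'pics/{n}4.png',cv2.resize(im[r:r+s,c:c+s,::-1],(600,600),interpolation=3))
    print(n,bot.spot_point(n,'lid_opening'),bot.spot_point(n,'bearing'))
E
```

```text
time: 10.18
tool_pos: [523.1, 163.0, 218.7]
tcp_rot: [1.709, 1.569, 1.031]
contact_force: [0.3, 0.1, -0.1]
grip_width: 64.2
scene [{'point': [394.8, 271.0], 'conf': 0.93}, {'point': [164.8, 362.1], 'conf': 0.67}, {'point': [383.1, 253.8], 'conf': 0.65}] [{'point': [397.4, 279.5], 'conf': 0.46}]
top [{'point': [295.4, 187.7], 'conf': 0.94}, {'point': [467.2, 291.5], 'conf': 0.86}] []
```

View pics/scene4.png

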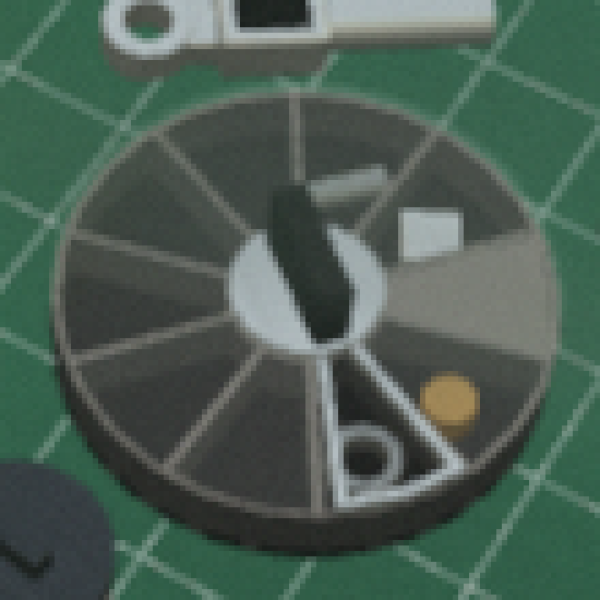

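View pics/top4.png

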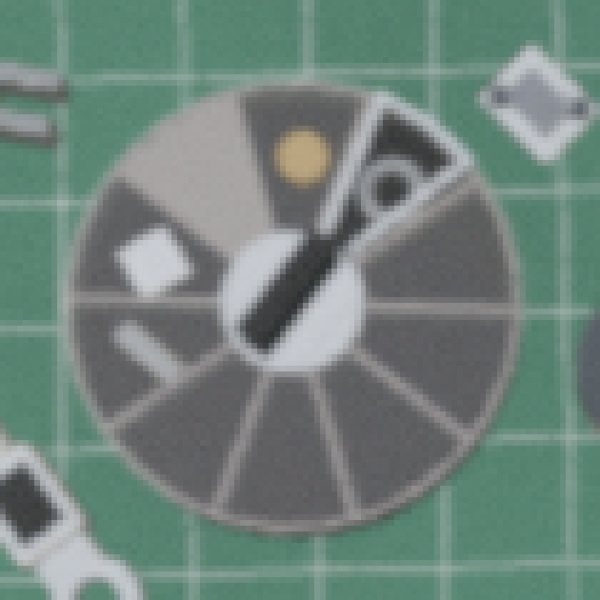

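```bash
cat > pol.py <<'E'
from h import *
import sys
def polar(n,img,c,z,rs,angs):
    P=np.array([[c[0]+r*np.cos(np.radians(a)),c[1]+r*np.sin(np.radians(a)),z] for r in rs for a in angs])
    m=proj(n,P).astype(np.float32).reshape(len(rs),len(angs),2)
    return cv2.remap(img,m[...,0],m[...,1],cv2.INTER_CUBIC)
if __name__=='__main__':
    tag=sys.argv[1]
    angs=np.arange(-180,180,0.25)
    for n,c in(('top',(552.8,-102.2)),('top',(551.7,-102)),('scene',(551.2,-100.2))):
        img=cv2.imread(f'pics/{n}{tag}full.png',0).astype(np.float32)
        w=polar(n,img,c,33,np.arange(72,90,1.),angs).mean(0)
        # walls: 36deg-periodic bright score on empty ones
        best=[]
        a0=np.arange(20,46,.25);sc=[]
        I=lambda a:np.interp(a,angs,w)
        for t in a0:
            b=[(t+180-18+36*k+180)%360-180 for k in (-2,-1,0,1,2)]  # 5 walls opposite
            b=[(t+18+36*k+180)%360-180 for k in (2,3,4,5,6)]
            sc.append(np.mean([I(x)-.5*I(x-4)-.5*I(x+4) for x in b]))
        sc=np.array(sc);k=sc>sc.max()*.5;print(n,c,'block yaw',(a0[k]*sc[k]).sum()/sc[k].sum())
        f=polar(n,img,c,39,np.arange(60,88,1.),angs).mean(0)
        s=(angs>-70)&(angs<-10)
        af,ff=angs[s],f[s]
        from scipy.signal import find_peaks
        p=find_peaks(ff,prominence=8)[0]
        def cen(i):
            q=slice(max(i-10,0),i+11);ww=np.clip(ff[q]-(ff[i]+ff[q].min())/2,0,None);return (af[q]*ww).sum()/ww.sum()
        print('  frame peaks',[(round(cen(i),2),round(float(ff[i]))) for i in p])
E
python3 pol.py 4
```

```text
top (552.8, -102.2) block yaw 32.87846724434303
  frame peaks [(np.float64(-51.73), 181), (np.float64(-34.72), 103), (np.float64(-23.99), 184)]
top (551.7, -102) block yaw 33.12472316178573
  frame peaks [(np.float64(-51.15), 181), (np.float64(-34.19), 105), (np.float64(-23.79), 184)]
scene (551.2, -100.2) block yaw 32.379435063371105
  frame peaks [(np.float64(-58.17), 116), (np.float64(-52.27), 177), (np.float64(-37.24), 102), (np.float64(-24.09), 176)]
```

The lid measures about −37.9° in the top view and −38.2° in the scene view. The compartment centre is at −39.1°/−39.6°, so the opening is about 1.3° short. There is plenty of time, so I'll regrasp and correct it.

```bash
python3 -m handwheel '[[[0,-1.5,1.5,0],[0,-2.6,2.6,0],[0,-2.6,2.6,0],[0,-2.6,2.6,0],[0,-2.6,2.6,0],[0,-2.6,2.6,0],[0,-2.6,2.6,0],[0,-1.5,1.5,0]]]'
python3 -m handwheel '[[[0,0,0,0],[0,0,0,0],[0,0,0,0]]]'
python3 go.py '[552,-101.7,47.6]' 51.9
```

```text
time: 11.15
tool_pos: [551.3, -107.3, 217.8]
tcp_rot: [-0.734, 1.57, -1.418]
contact_force: [0.6, 0.4, -0.4]
grip_width: 64.4
time: 11.4
tool_pos: [551.3, -102.4, 217.7]
tcp_rot: [2.821, 1.57, 2.139]
contact_force: [-0.2, 1.1, 0.6]
grip_width: 64.5
t 11.4 pos [ 551.3 -102.4  217.7] x [-0.     0.001 -1.   ] ydir 50.96 w 64.46097634146493 F [-0.2  1.1  0.6] q [-0.32  0.41  1.44  0.    1.29 -1.21]
tool shift cm now [17.01  0.09  0.02]
turn about x rad -0.016
```

```bash
python3 -m handwheel '[[[2,0.05,0,-0.02],[3,0,0,0],[3,0,0,0],[3,0,0,0],[3,0,0,0],[2,0,0,0],[0.8,0,0,0],[0.2,0,0,0]]]'
python3 -m handwheel '[[[0,0,0,0],[0,0,0,0],[0,0,0,0],[0,0,0,0],[0,0,0,0],[0,0,0,0],[0,0,0,0],[0,0,0,0]]]' 0
python3 -m handwheel '[[[0,0,0,0],[0,0,0,0],[0,0,0,0],[0,0,0,0],[0,0,0,0],[0,0,0,0],[0,0,0,0],[0,0,0,0]]]'
python3 go.py '[552,-101.7,47.6]' 50.0
```

```text
time: 12.07
tool_pos: [551.2, -100.3, 46.4]
tcp_rot: [-2.858, 1.568, 2.766]
contact_force: [0.2, -0.6, 1.0]
grip_width: 64.4
time: 12.73
tool_pos: [552.1, -101.6, 47.9]
tcp_rot: [0.725, 1.571, 0.065]
contact_force: [0.1, 0.1, -0.1]
grip_width: 15.4
time: 13.4
tool_pos: [552.0, -101.6, 47.8]
tcp_rot: [-0.811, 1.571, -1.471]
contact_force: [-2.2, -1.6, 2.7]
grip_width: 13.9
t 13.4 pos [ 552.  -101.6   47.8] x [ 0. -0. -1.] ydir 52.2 w 13.864115771514133 F [-2.2 -1.6  2.7] q [-0.32  0.61  1.64 -0.    0.9  -1.23]
tool shift cm now [ 0.02 -0.01  0.  ]
turn about x rad 0.038
```

```bash
python3 -m handwheel '[[[0,0,0,0.02],[0,0,0,0.02],[0,0,0,0],[0,0,0,0],[0,0,0,0]]]'
python3 go.py '[552,-101.7,47.6]' 50.0
python3 -m handwheel '[[[0,0,0,0],[0,0,0,0],[0,0,0,0],[0,0,0,0],[0,0,0,0],[0,0,0,0],[0,0,0,0],[0,0,0,0]]]' 0.7
python3 -m handwheel '[[[0,0,0,0],[-1,0,0,0],[-2,0,0,0],[-3,0,0,0],[-3,0,0,0],[-3,0,0,0],[-3,0,0,0],[-2,0,0,0]]]'
python3 -m handwheel '[[[0,1.5,-1.5,0],[0,2.6,-2.6,0],[0,2.6,-2.6,0],[0,2.6,-2.6,0],[0,2.6,-2.6,0],[0,2.6,-2.6,0],[0,2.6,-2.6,0],[0,1.5,-1.5,0]]]'
python3 - <<'E'
from h import *
for n,(r,c) in(('scene',(190,328)),('top',(155,230))):
    im,d=bot.capture(n);s=105 if n=='top' else 110
    cv2.imwrite(f'pics/{n}5full.png',im[:,:,::-1]);cv2.imwrite(f'pics/{n}5.png',cv2.resize(im[r:r+s,c:c+s,::-1],(600,600),interpolation=3))
E
python3 pol.py 5
```

```text
time: 13.82
tool_pos: [552.1, -101.6, 47.8]
tcp_rot: [1.025, 1.571, 0.325]
contact_force: [-3.1, -2.0, 3.1]
grip_width: 13.5
t 13.8167 pos [ 552.1 -101.6   47.8] x [ 0.  0. -1.] ydir 49.9 w 13.484348891052324 F [-3.1 -2.   3.1] q [-0.32  0.61  1.64  0.    0.9  -1.19]
tool shift cm now [ 0.02 -0.01  0.  ]
turn about x rad -0.002
time: 14.48
tool_pos: [552.1, -101.5, 47.7]
tcp_rot: [1.603, 1.571, 0.903]
contact_force: [-0.2, 0.3, 0.6]
grip_width: 61.6
time: 15.15
tool_pos: [552.7, -101.7, 221.8]
tcp_rot: [0.398, 1.566, -0.301]
contact_force: [0.8, -0.2, -0.4]
grip_width: 64.6
time: 15.82
tool_pos: [528.7, 164.0, 218.7]
tcp_rot: [1.744, 1.569, 1.046]
contact_force: [0.5, 0.4, 0.4]
grip_width: 64.1
top (552.8, -102.2) block yaw 32.86891077928719
  frame peaks [(np.float64(-53.72), 181), (np.float64(-26.23), 179)]
top (551.7, -102) block yaw 33.11739203223695
  frame peaks [(np.float64(-53.11), 181), (np.float64(-26.0), 179)]
scene (551.2, -100.2) block yaw 32.376466800748474
  frame peaks [(np.float64(-54.1), 177), (np.float64(-37.33), 100), (np.float64(-25.87), 178)]
```

View pics/top5.png

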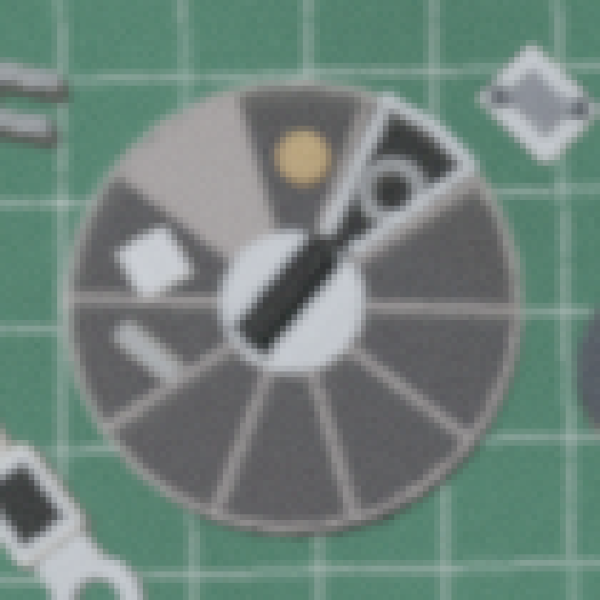

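The opening now frames the ring at crop (393,190), within about 0.8° of the compartment centre, with the gripper clear. I'll let the arm settle and hand in.

```bash
python3 -m handwheel '[[[0,0,0,0],[0,0,0,0],[0,0,0,0],[0,0,0,0]]]'
python3 -c "
from plant import bot
print(bot.get_obs()['dq'].round(3));print(bot.close_job())"
```

```text
time: 16.25
tool_pos: [529.8, 159.3, 217.9]
tcp_rot: [0.033, 1.571, -0.668]
contact_force: [0.6, -0.1, 0.0]
grip_width: 64.5
[ 0.001  0.004 -0.002  0.003 -0.001  0.002]
the job is handed in; nothing more can be done
None
```

I turned the lid about 74° clockwise, seen from above, by its bar grip. The framed opening now sits over the compartment with the bearing ring, the grip is released, and the arm is clear and still. I handed the job in at 16.3 s.

- **Correction:** after the first release the opening was about 1.3° short of the compartment centre, so I gripped again and turned a little more.
- **Last check on centring:** the opening is slightly past centre now. The top camera puts it at −39.6° to −40.0° against a compartment centre of −38.9° to −39.1°. The scene camera gives −40.0° against −39.6°. The two cameras put the remaining error at 0.4° to 0.8°.
- **Ring:** it is still lying in its compartment, visible through the opening. I did not touch it.
- **Detector miss:** the trained networks reported the ring only once, with a low value of 0.46. I identified it by eye in both camera pictures, two compartments from the block, with the slug between them.
- **Forces:** readings at the end of each move never went above about 6 N.

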